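# Stack tapered cartons head to tail on a dispatch skid

## Task

Make up the consignment as one stack in the middle of the small plywood skid, each piece centred on the one below: first the long tapered carton, lying along the skid with its thick end towards the skid's stop rail; on it the short tapered carton, along the same line but turned head to tail (its thin end towards the rail, over the long carton's thick end), so that the top comes out level; then the flat oblong carton, crosswise; and last the round tin, standing upright. All stand the same way up as they lie on the bench; leave the small bottle, the carton knife and the tape roll where they are, and let go of everything.

Things in the scene. Friction and masses are not known exactly. Their poses are not given: they have to be found in the camera images.
- long_wedge_c (a point): Long tapered carton (cardboard, paper tape along its top, blank white label across the top near the thick end), loose, 0.14 to 0.28 kg. 56 mm wide (x), 130 mm long (y), flat bottom, top sloping along y: 32 mm high at the thin end (-y), 46 mm at the thick (+y), 39 mm at mid-length; slope 0.107 rad. The point is its centre, 19.5 mm above its bottom. Grasp across the width.
- short_wedge_c (a point): Short tapered carton, same look, width, slope and label as the long one, loose, 0.10 to 0.21 kg. 56 mm wide (x), 100 mm long (y), 32 mm high at the thin end (-y), 42.8 mm at the thick (+y), 37.4 mm at mid-length. The point is its centre, 18.7 mm above its flat bottom. Head to tail on the long one it leans by the slope (0.107 rad about its x) and its top is level, 76 mm above the deck.
- flat_carton_c (a point): Flat oblong carton, the same height all over, with a paper band across its middle, loose, 0.10 to 0.21 kg. 56 mm wide (its x), 120 mm long (its y), 36 mm high. The point is its centre, 18 mm above its bottom. In the stack its length lies across the skid's length.
- tin_c (a point): Round aluminium tin with a slightly wider lid (blank round paper label on it), loose, 0.07 to 0.14 kg, 52 mm across, 45 mm high, standing upright. The point is its centre, 22.5 mm above its foot, on its axis (z).
- deck (a point): Middle of the clear deck of the plywood skid, on the deck's upper face, 14 mm above the bench. The skid is heavy and does not move; its deck is 124 mm (x) by 186 mm (y); a wooden stop rail lies along one short edge, at its +y end. Axes: x across the skid, y along it towards the rail, z up.
- rail (a point): Middle of the top of the skid's stop rail (dark wood, 124 mm long, 12 mm wide, 14 mm higher than the deck), 93 mm from the deck's middle along +y. Same axes as the skid.
- basket: Small black slatted stock basket, fixed, holding two packs: a bystander, not used. 110 mm (x) by 160 mm (y), 55 mm high; origin at the centre of its underside. It and the skid may change places.
- sample_bottle_c (a point): Small amber bottle with a white cap, loose, 28 mm across, 42 mm high; the point is its centre, 21 mm up. A bystander: leave it standing where it is.
- carton_knife_c (a point): Grey carton knife lying flat, loose, 22 mm wide (x), about 118 mm long (y, from -45 to +73 mm of the point), 14 mm high; the point is at half its height. A bystander: leave it.
- tape_roll_c (a point): Roll of clear tape lying flat, loose, 96 mm across, hole 76 mm, 45 mm high; the point is its centre. A bystander: leave it.
Not all that is in view belongs to the job. Several things look just like the part that bears tin_c: the one meant starts nearest to the robot's base. What is shaped like the part that bears long_wedge_c but turquoise is not meant.

How it is judged (in metres and radians):
On the way, in this order (a step that is already met when the one before it is completed fails the run):
1. the long tapered carton lies on the skid, thick end to the rail, released (horizontal distance between long_wedge_c and deck below 0.012 m and z of long_wedge_c in the frame of deck between 0.0155 and 0.0235 m and angle between the y axis of long_wedge_c and the y axis of deck, either way round below 0.14 rad and y of rail in the frame of long_wedge_c above 0.05 m and angle between long_wedge_c's own z axis and vertical below 0.035 rad and contact force between long_wedge and the fingers below 0.05 N and linear speed of long_wedge below 0.02 m/s), for 0.2 s.
2. the short tapered carton lies on it head to tail, released (horizontal distance between long_wedge_c and deck below 0.012 m and z of long_wedge_c in the frame of deck between 0.0155 and 0.0235 m and angle between the y axis of long_wedge_c and the y axis of deck, either way round below 0.14 rad and y of rail in the frame of long_wedge_c above 0.05 m and angle between long_wedge_c's own z axis and vertical below 0.035 rad and horizontal distance between short_wedge_c and long_wedge_c below 0.012 m and z of short_wedge_c in the frame of long_wedge_c between 0.0341 and 0.0421 m and angle between the x axis of short_wedge_c and the x axis of long_wedge_c, either way round below 0.14 rad and y of rail in the frame of short_wedge_c below -0.05 m and contact force between short_wedge and the fingers below 0.05 N and linear speed of each of long_wedge, short_wedge below 0.02 m/s), for 0.2 s.
3. the flat carton lies level and crosswise on top, released (horizontal distance between long_wedge_c and deck below 0.012 m and z of long_wedge_c in the frame of deck between 0.0155 and 0.0235 m and angle between the y axis of long_wedge_c and the y axis of deck, either way round below 0.14 rad and y of rail in the frame of long_wedge_c above 0.05 m and angle between each of long_wedge_c, flat_carton_c's own z axis and vertical below 0.035 rad and horizontal distance between short_wedge_c and long_wedge_c below 0.012 m and z of short_wedge_c in the frame of long_wedge_c between 0.0341 and 0.0421 m and angle between the x axis of short_wedge_c and the x axis of long_wedge_c, either way round below 0.14 rad and y of rail in the frame of short_wedge_c below -0.05 m and horizontal distance between flat_carton_c and short_wedge_c below 0.012 m and z of flat_carton_c in the frame of deck between 0.0892 and 0.0992 m and angle between the y axis of flat_carton_c and the x axis of deck, either way round below 0.14 rad and contact force between flat_carton and the fingers below 0.05 N and linear speed of each of long_wedge, short_wedge, flat_carton below 0.02 m/s), for 0.2 s.
At the end, for the whole second after the job is handed in: All released and at rest: long tapered carton within 12 mm of the deck's middle, thick end to the rail; short one head to tail on it; flat carton crosswise and level (2 degrees); tin upright on top. Each within 12 mm of the centre of the one below, turned within 8 degrees, seated within 4 to 5 mm (horizontal distance between long_wedge_c and deck below 0.012 m and z of long_wedge_c in the frame of deck between 0.0155 and 0.0235 m and angle between the y axis of long_wedge_c and the y axis of deck, either way round below 0.14 rad and y of rail in the frame of long_wedge_c above 0.05 m and angle between each of long_wedge_c, flat_carton_c's own z axis and vertical below 0.035 rad and horizontal distance between short_wedge_c and long_wedge_c below 0.012 m and z of short_wedge_c in the frame of long_wedge_c between 0.0341 and 0.0421 m and angle between the x axis of short_wedge_c and the x axis of long_wedge_c, either way round below 0.14 rad and y of rail in the frame of short_wedge_c below -0.05 m and horizontal distance between flat_carton_c and short_wedge_c below 0.012 m and z of flat_carton_c in the frame of deck between 0.0892 and 0.0992 m and angle between the y axis of flat_carton_c and the x axis of deck, either way round below 0.14 rad and horizontal distance between tin_c and flat_carton_c below 0.012 m and z of tin_c in the frame of flat_carton_c between 0.0365 and 0.0445 m and angle between tin_c's own z axis and vertical below 0.05 rad and linear speed of each of long_wedge, short_wedge, flat_carton, tin below 0.02 m/s); the robot touches nothing.
It fails at once if the sample bottle is pushed more than 25 mm or knocked over (distance of sample_bottle_c from where it was at the start of the episode above 0.025 m).
It fails at once if the carton knife is pushed more than 25 mm or knocked over (distance of carton_knife_c from where it was at the start of the episode above 0.025 m).
It fails at once if the tape roll is pushed more than 25 mm or knocked over (distance of tape_roll_c from where it was at the start of the episode above 0.025 m).
It fails at once if the small bottle is knocked over (angle between sample_bottle_c's own z axis and vertical above 0.6 rad).
It also fails if it takes over 93 s, if anything falls off the work surface, if the arm or the gripper's body presses on something with over 40 N, if the wrist force passes 120 N, or if a joint passes its speed limit or range.

## Robot

A 6-joint arm with a two-finger parallel gripper is mounted at the origin on the work surface. World frame = base frame: x ahead of the robot, y to its left, z up, the work surface at z = 0. Lengths are in mm, angles in rad, forces in N, time in s.
With the tool pointing down it reaches from about 350 to 975 mm from the base axis. Payload 7.1 kg.
Tool frame: the origin (TCP) lies at the very end of the fingers, on their centre line; the grasp point (between the pads) lies 19 mm behind it; z points along the fingers, x is the direction in which the jaws open and shut, and the axes are right-handed (so a half turn about z gives the same grasp; the last joint's range is limited). The gripper opens to 88 mm and grips with 3 to 60 N. Pads are 20 mm wide; open, the fingers measure 115 mm over their backs; the gripper's body (75 mm by 178 mm) begins 61 mm behind the grasp point.
Start: joints at [-1.189, 0.423, 1.63, -0, 1.089, -0.019], TCP at [243.862, -575.444, 222.675] pointing down, gripper open.
Joint ranges: [-3, 3], [-0.9, 2.11], [0.09, 2.58], [-1.31, 4.45], [0.11, 2.69], [-2.54, 2.54]. Speed limits (rad/s): [2.39, 2.39, 3.01, 3.14, 3.14, 3.14].

## Interface

Orientations are given as a rotation vector (axis times angle).
In Python, from workcell import ctrl gives the robot as it stands. The module is installed in compiled form; this text tells all that it offers.
- The arm moves only by the tool move_arm, never from a script. Its argument "motion" is a list of rows, each a list of 2 entries, a list of its own where there are three numbers: the shift along the tool's x, y, z normalised to -1 to 1, where 1 is 150 mm, then the turn, a rotation vector about the tool's x, y, z normalised to -1 to 1, where 1 is 60 degrees. In form: [[[x, y, z], [rx, ry, rz]], ...]. A call has exactly 5 rows; each row is the pose to reach, as a shift and turn from the pose commanded when the call began, along the tool's axes at that moment; what a row does not reach only later rows make up. A row lasts 1/8 s, in which the tool goes at most 62.5 mm and 10.7 degrees, less where a joint would pass 70% of its speed; a pose out of reach is approached as far as the arm can. A call with a number of a shift or a turn outside -1 to 1 is refused whole. A call with a gripper value outside its range is refused whole. "gripper" is the opening, from 0 (shut) to 1 (fully open), set as the call begins (left out, the last holds). The fingers move at their own pace and stop on an object; the grip force is fixed at half the most. Time passes only in rows, so rows that repeat a pose let the fingers close, or fill a call up. It gives the time, the measured TCP pose, the force and the opening at its end, in the units of the state.
- ctrl.get_obs(): the state, without advancing time (a new reading comes with each control period).
- ctrl.get_image(name): name is "scene" or "top" or "wrist"; returns a dict with "pixels" (400x640x3 uint8, red, green, blue), "camera_matrix" (3x3 intrinsics, pixels), "R" (3x3) and "t" (3): a world point X has camera coordinates R X + t; the wrist camera has in their place "mount" (4x4, takes a point from camera to tool coordinates, whose origin is the TCP and whose axes are the tool frame's). Camera axes: x right, y down, z forward; pixel columns grow to the right and rows downward; lengths in mm; the calibration is good to about 2 mm. A picture is of the moment at which its call begins: read the wrist's pose just before it. There is no depth.
- ctrl.close_job(): hands the job in, once; it reports no verdict.
Trained networks look in the newest picture that a camera, given by its name, has taken for a name from the list of things; names that differ only in an ending like _2 or _b are one class to them, and where a whole thing is asked for, a point or a joint stands for the part that bears it (a point fixed in the world has none). Each returns a list of dicts, best first, with "p" (0 to 1); they miss things now and then, are a little off and sometimes report something else, mostly with a low value. They report only what shows in the picture. A call takes as long as a camera call. They do not tell look-alikes from the thing itself.
- ctrl.boxes_of(camera, name): "location" ([x, y, z] in mm, in world coordinates, good to about 4 mm: the middle of the surface that is visible of it).
- ctrl.regions_of(camera, name): "mask" (400x640 bool, what is visible of it).
- ctrl.pinpoint(camera, name): "location" ([x, y, z] in mm, in world coordinates, good to about 4 mm: a listed point, or the origin of a listed thing).
The state is a dict: "t": time; "qpos": joint angles; "qvel": joint speeds; "joint_torque": joint torques, N m; "ee_pos": TCP position; "orientation": TCP orientation; "ft_force": force on the tool from outside, world axes, zero at the start; "moment": the same for the moment, N m; "width": finger opening in mm.
Only numpy, scipy, OpenCV 4.12 (cv2) and the standard library are available. Lean on these libraries where they do the work, as an engineer would, in place of code of your own. Each camera call takes 0.05 s, during which the arm holds its last target.

## Working session

There is one attempt and no reset: what is moved stays moved. The work goes in short steps, Python scripts to look and compute and a tool call to move; the robot and the scene stay as the last step left them, time stands still between calls to the robot, and variables do not carry over. Pictures are saved under pics/ and viewed, and the job is handed in when it is done.

Besides the shell and the picture viewer there is one more tool, called after ">>>" by a JSON object that holds its "api" and its "payload". move_arm: Moves the arm, as the interface text tells. Its arguments: {"type":"object","properties":{"motion":{"type":"array","items":{"type":"array"}},"gripper":{"type":"number"}},"required":["motion"]}

```bash
mkdir -p pics; cat > h.py <<'E'
import numpy as np, cv2
from scipy.spatial.transform import Rotation as Ro
from workcell import ctrl
def img(n,f):
    d=ctrl.get_image(n); cv2.imwrite('pics/'+f,d['pixels'][:,:,::-1]); return d
def ray(d,u,v,z):
    K,R,t=map(np.array,(d['camera_matrix'],d['R'],d['t']))
    r=R.T@np.linalg.solve(K,[u,v,1]); c=-R.T@t
    return c+r*(z-c[2])/r[2]
def proj(d,X):
    K,R,t=map(np.array,(d['camera_matrix'],d['R'],d['t']))
    c=R@np.array(X)+t; p=K@c; return p[:2]/p[2]
E
python3 - <<'E'
from h import *
o=ctrl.get_obs()
for k,v in o.items(): print(k,np.round(v,3))
for c in('scene','top'): 
    d=img(c,c+'0.png')
    print(c,np.round(-np.array(d['R']).T@np.array(d['t'])))
    for n in['long_wedge_c','short_wedge_c','flat_carton_c','tin_c','deck','rail','basket','sample_bottle_c','carton_knife_c','tape_roll_c']:
        print(c,n,[(np.round(r['location'],1).tolist(),round(r['p'],2)) for r in ctrl.pinpoint(c,n)])
E
```

```text
t 0.0
qpos [-1.189  0.424  1.631 -0.     1.089 -0.019]
qvel [ 0.     0.002  0.     0.001 -0.001 -0.001]
joint_torque [-4.0000e-03 -5.4462e+01 -2.7367e+01  6.4000e-02  2.3000e-02 -0.0000e+00]
ee_pos [ 243.653 -574.936  221.917]
orientation [-2.618e+00  1.734e+00  2.000e-03]
ft_force [ 0.2    0.739 -0.937]
moment [-0.037  0.    -0.04 ]
width 87.757
scene [1296.  -18. 1257.]
scene long_wedge_c [([648.0, -276.4, 17.9], 0.91), ([298.2, -468.8, 19.3], 0.66)]
scene short_wedge_c [([376.9, 270.3, 19.2], 0.97), ([466.3, 59.7, 28.4], 0.22)]
scene flat_carton_c [([382.2, -265.8, 22.9], 0.74)]
scene tin_c [([639.2, 298.1, 26.8], 0.83), ([680.5, 390.6, 24.7], 0.61)]
scene deck [([472.5, -36.9, 14.8], 0.57)]
scene rail [([466.1, 59.7, 26.0], 0.81)]
scene basket [([654.7, 23.1, 1.9], 0.56)]
scene sample_bottle_c [([511.3, 250.0, 25.8], 0.57)]
scene carton_knife_c [([512.0, -264.7, 6.4], 0.71)]
scene tape_roll_c [([552.8, -449.5, 24.9], 0.57)]
top [ 356.  -29. 1096.]
top long_wedge_c [([647.4, -273.5, 20.4], 0.91), ([293.5, -462.1, 18.3], 0.88), ([475.7, -34.0, 10.7], 0.36)]
top short_wedge_c [([373.5, 278.5, 16.6], 0.67)]
top flat_carton_c [([385.2, -266.3, 14.3], 0.58)]
top tin_c [([674.3, 393.2, 19.9], 0.94), ([640.2, 297.8, 24.2], 0.85)]
top deck [([478.1, -31.4, 13.3], 0.91)]
top rail [([463.9, 61.3, 34.2], 0.79), ([511.5, 255.0, 21.7], 0.64)]
top basket [([653.4, 18.8, -0.4], 0.95)]
top sample_bottle_c [([508.3, 252.9, 25.6], 0.5)]
top carton_knife_c [([505.5, -262.6, 3.6], 0.71)]
top tape_roll_c [([555.4, -452.1, 23.9], 0.86)]
```

View pics/scene0.png

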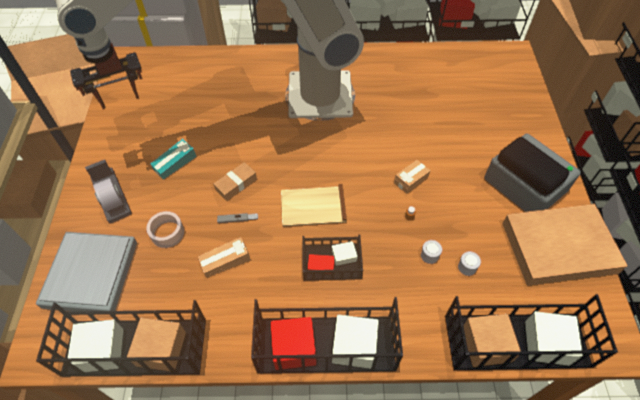

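View pics/top0.png

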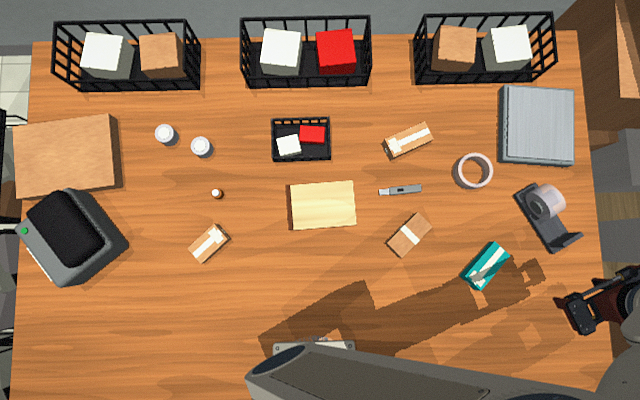

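```bash
python3 - <<'E'
from h import *
im=cv2.imread('pics/top0.png')
cr=[(380,110,80,60),(180,215,80,60),(380,205,80,60),(275,170,110,70),(140,110,110,70),(200,180,60,40)]
tiles=[]
for x,y,w,h in cr[:4]:
    t=cv2.resize(im[y:y+h,x:x+w],(400,300),interpolation=cv2.INTER_CUBIC);tiles.append(t)
cv2.imwrite('pics/tiles.png',np.vstack([np.hstack(tiles[:2]),np.hstack(tiles[2:])]))
for c in('scene','top'):
    d=img(c,c+'1.png')
    for n,h in[('long_wedge_c',39),('short_wedge_c',37),('flat_carton_c',36),('tin_c',45),('deck',14),('rail',28)]:
        for r in ctrl.regions_of(c,n)[:3]:
            m=r['mask'].astype(np.uint8)
            cs,_=cv2.findContours(m,0,1)
            if not cs: continue
            k=max(cs,key=cv2.contourArea)
            P=np.array([ray(d,u,v,h)[:2] for u,v in k[:,0]],np.float32)
            (cx,cy),(w,l),a=cv2.minAreaRect(P)
            print(c,n,round(r['p'],2),m.sum(),'c',round(cx,1),round(cy,1),'wh',round(w,1),round(l,1),'a',round(a,1))
E
```

```text
scene long_wedge_c 0.82 887 c 312.0 -460.4 wh 85.1 139.0 a 46.8
scene long_wedge_c 0.64 1112 c 655.3 -272.7 wh 74.7 126.5 a 24.5
scene short_wedge_c 0.82 676 c 389.0 267.3 wh 69.9 117.3 a 42.1
scene flat_carton_c 0.71 757 c 388.9 269.4 wh 77.4 121.0 a 39.0
scene flat_carton_c 0.55 882 c 396.4 -262.3 wh 80.5 129.4 a 43.1
scene flat_carton_c 0.3 117 c 522.5 248.5 wh 26.8 47.9 a 68.5
scene tin_c 0.71 387 c 687.8 384.0 wh 50.1 70.9 a 57.1
scene tin_c 0.62 352 c 651.9 289.8 wh 46.8 71.5 a 66.9
scene deck 0.58 2348 c 474.1 -30.1 wh 138.9 190.8 a 4.1
scene deck 0.19 690 c 371.8 274.6 wh 72.7 121.8 a 39.6
scene rail 0.94 2394 c 483.3 -29.4 wh 137.4 189.9 a 4.1
top long_wedge_c 0.89 1288 c 295.7 -459.1 wh 68.4 134.6 a 44.3
top long_wedge_c 0.76 1045 c 640.5 -269.6 wh 61.0 136.7 a 24.4
top short_wedge_c 0.71 894 c 374.0 267.6 wh 63.3 102.6 a 43.3
top short_wedge_c 0.17 1031 c 383.1 -262.1 wh 58.0 126.1 a 42.6
top flat_carton_c 0.75 1018 c 383.0 -262.2 wh 58.0 122.5 a 42.6
top tin_c 0.95 397 c 671.2 383.4 wh 70.1 50.4 a 48.9
top tin_c 0.62 330 c 633.6 287.5 wh 61.1 45.8 a 45.2
top deck 0.8 3055 c 472.0 -28.9 wh 125.8 187.1 a 2.7
top rail 0.78 3101 c 469.2 -30.0 wh 126.0 186.9 a 2.6
```

View pics/tiles.png

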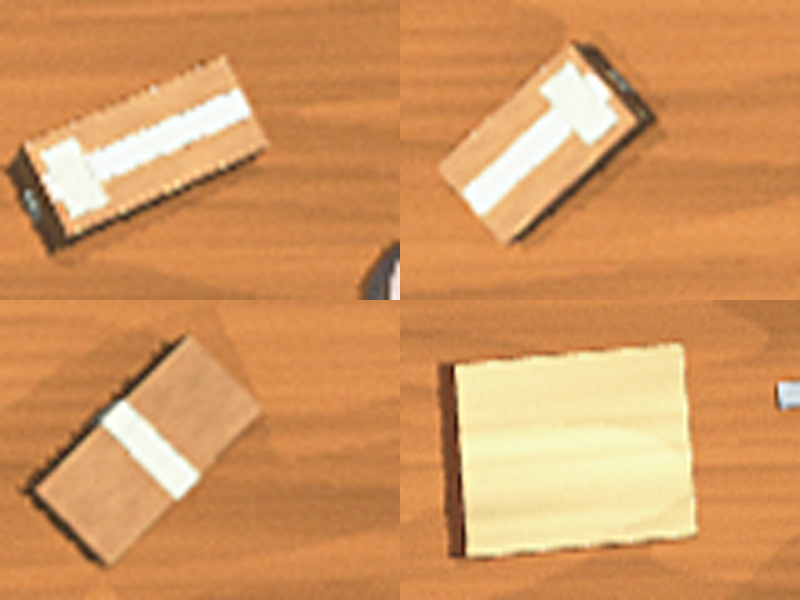

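```bash
python3 - <<'E'
from h import *
from scipy.optimize import least_squares
d=ctrl.get_image('top'); 
def T(pts,x0,y0,s): return [((a+.5)/s-.5+x0,(b+.5)/s-.5+y0) for a,b in pts]
def fit(obj,px,g):
    obj=np.array(obj,float);px=np.array(px)
    def f(p):
        c,s=np.cos(p[2]),np.sin(p[2])
        return np.ravel([proj(d,[p[0]+c*x-s*y,p[1]+s*x+c*y,z])-q for (x,y,z),q in zip(obj,px)])
    best=min((least_squares(f,[g[0],g[1],a]) for a in np.linspace(-3,3,9)),key=lambda r:r.cost)
    return np.round(best.x,3),np.round(best.fun,1)
# long : order thickL.. ambiguous sides -> use -x/+x: looking from above, facing +y, +x is right
# long: thick end left in image
print('long',fit([(-28,65,46),(28,65,46),(28,-65,32),(-28,-65,32)],T([(68,237),(25,147),(227,57),(270,147)],380,110,5),(645,-275)))
print('short',fit([(-28,50,42.8),(28,50,42.8),(28,-50,32),(-28,-50,32)],T([(575-400,45),(643-400,120),(507-400,243),(440-400,168)],180,215,5),(375,270)))
print('flat',fit([(-28,60,36),(28,60,36),(28,-60,36),(-28,-60,36)],T([(187,37),(262,110),(105,265),(33,188)],380,205,5),(383,-265)))
s=400/110; sy=300/70
tp=[(455,367-300),(683,345-300),(696,535-300),(465,556-300)]
P=[ray(d,(a-400+.5)/s-.5+275,(b+.5)/sy-.5+170,14) for a,b in tp]; print(np.round(P,1)); P=np.array(P)
print(np.linalg.norm(P[0]-P[1]),np.linalg.norm(P[1]-P[2]))
for a,b in [(440,365-300),(450,556-300),(455,367-300),(465,556-300)]: print(np.round(ray(d,(a-400+.5)/s-.5+275,(b+.5)/sy-.5+170,28),1))
E
```

```text
long (array([ 643.059, -277.906,   -5.871]), array([-0.1,  0.2, -0.7, -0.1,  0.1,  0. ,  0.7, -0.2]))
short (array([372.942, 271.087,  -2.433]), array([ 0.3, -0.8,  0.4, -0.1, -0.3,  0.9, -0.5,  0. ]))
flat (array([ 382.148, -264.079,    3.877]), array([ 0.3, -0.5,  0.2, -0. , -0. ,  0.3, -0.5,  0.3]))
[[ 526.8   53.5   14. ]
 [ 536.7 -120.1   14. ]
 [ 413.9 -125.5   14. ]
 [ 405.1   48.1   14. ]]
173.89114271334338 122.96136853949751
[526.2  63.7  28. ]
[404.8  58.1  28. ]
[524.6  52.5  28. ]
[404.5  47.1  28. ]
```

```bash
cat >> h.py <<'E'
def tgtR(th,tilt=0): # tilt: rotate about tool x after
    c,s=np.cos(th),np.sin(th)
    R=np.array([[c,s,0],[s,-c,0],[0,0,-1]]).astype(float)
    return R@Ro.from_rotvec([tilt,0,0]).as_matrix()
def plan(xyz,th,tilt=0,n=1,show=True):
    o=ctrl.get_obs(); R=Ro.from_rotvec(o['orientation']).as_matrix()
    sh=R.T@(np.array(xyz)-o['ee_pos'])/150
    rv=Ro.from_matrix(R.T@tgtR(th,tilt)).as_rotvec()/np.radians(60)
    print('t',round(o['t'],2),'pos',np.round(o['ee_pos'],1),'w',round(o['width'],1),'F',np.round(o['ft_force'],1),'\nshift',np.round(sh,3),'turn',np.round(rv,3))
    return sh,rv
def wcam():
    o=ctrl.get_obs(); d=ctrl.get_image('wrist')
    R=Ro.from_rotvec(o['orientation']).as_matrix(); M=np.array(d['mount'])
    Rwc=R@M[:3,:3]; c=R@M[:3,3]+o['ee_pos']
    d['R']=Rwc.T; d['t']=-Rwc.T@c
    return d
def fit(d,obj,px,g):
    from scipy.optimize import least_squares
    obj=np.array(obj,float);px=np.array(px)
    def f(p):
        c,s=np.cos(p[2]),np.sin(p[2])
        return np.ravel([proj(d,[p[0]+c*x-s*y,p[1]+s*x+c*y,z])-q for (x,y,z),q in zip(obj,px)])
    r=least_squares(f,g); return np.round(r.x,3),np.round(r.fun,1)
E
python3 - <<'E'
from h import *
plan((644,-277,200),0.412)
d=wcam(); print(np.round(d['mount'],3)); print(d['camera_matrix'])
E
```

```text
t 1.85 pos [ 243.8 -575.4  222.7] w 88.0 F [-0.4 -0.1 -0.3] 
shift [-0.791 -3.233  0.151] turn [-0.     0.    -1.511]
[[ 1.00000e+00 -1.00000e-03  0.00000e+00  5.13000e-01]
 [ 1.00000e-03  9.60000e-01  2.79000e-01 -7.73380e+01]
 [-0.00000e+00 -2.79000e-01  9.60000e-01 -1.62051e+02]
 [ 0.00000e+00  0.00000e+00  0.00000e+00  1.00000e+00]]
[[342.36823702   0.         315.58476912]
 [  0.         342.36823702 203.43061244]
 [  0.           0.           1.        ]]
```

>>> {"api": "move_arm", "payload": {"motion": [[[-0.2, -0.3, 0], [0, 0, -0.17]], [[-0.4, -0.6, 0], [0, 0, -0.34]], [[-0.6, -0.9, 0], [0, 0, -0.5]], [[-0.79, -1, 0], [0, 0, -0.66]], [[-0.79, -1, 0], [0, 0, -0.75]]]}}

```text
t: 2.52
ee_pos: [336.1, -405.5, 222.7]
orientation: [-3.085, 0.59, 0.001]
ft_force: [-0.7, -0.6, -0.2]
width: 88.0
```

```bash
python3 -c "
from h import *
plan((644,-277,200),0.412)"
```

```text
t 2.52 pos [ 336.1 -405.5  222.7] w 88.0 F [-0.7 -0.6 -0.2] 
shift [ 1.592 -1.554  0.151] turn [-0.001  0.    -0.754]
```

>>> {"api": "move_arm", "payload": {"motion": [[[0.3, -0.3, 0.0], [0, 0, -0.15]], [[0.6, -0.6, 0.05], [0, 0, -0.3]], [[0.9, -0.9, 0.1], [0, 0, -0.45]], [[1, -1, 0.15], [0, 0, -0.6]], [[1, -1, 0.15], [0, 0, -0.75]]]}}

```text
t: 3.15
ee_pos: [532.7, -323.6, 199.2]
orientation: [-3.076, -0.638, 0.001]
ft_force: [-0.5, 0.2, -0.6]
width: 87.5
```

```bash
python3 -c "
from h import *
plan((644,-277,200),0.412)"
```

```text
t 3.15 pos [ 532.7 -323.6  199.2] w 87.5 F [-0.5  0.2 -0.6] 
shift [ 0.804  0.01  -0.005] turn [-0.001  0.    -0.003]
```

>>> {"api": "move_arm", "payload": {"motion": [[[0.4, 0, 0], [0, 0, 0]], [[0.8, 0.01, 0], [0, 0, 0]], [[0.8, 0.01, 0], [0, 0, 0]], [[0.8, 0.01, 0], [0, 0, 0]], [[0.8, 0.01, 0], [0, 0, 0]]]}}

```text
t: 3.78
ee_pos: [640.9, -280.2, 200.1]
orientation: [-3.079, -0.624, 0.001]
ft_force: [1.5, 0.3, -0.0]
width: 87.9
```

```bash
python3 -c "
from h import *
d=wcam(); cv2.imwrite('pics/w1.png',d['pixels'][:,:,::-1])
o=[(-28,65,46),(28,65,46),(28,-65,32),(-28,-65,32)]
c,s=np.cos(.412),np.sin(.412)
print([np.round(proj(d,[644+c*x-s*y,-277+s*x+c*y,z])) for x,y,z in o])
plan((644,-277,200),0.412)"
```

```text
[array([287., 115.]), array([350., 114.]), array([347., 243.]), array([293., 244.])]
t 3.83 pos [ 641.  -280.3  200.3] w 87.7 F [-0.4 -0.5  0.4] 
shift [ 0.027 -0.013  0.002] turn [-0.     0.    -0.012]
```

View pics/w1.png

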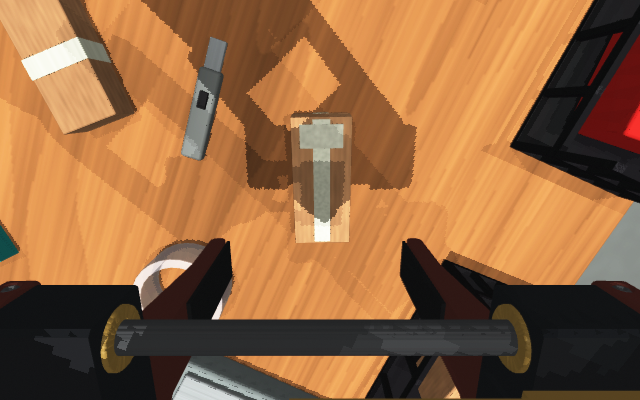

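```bash
python3 -c "
from h import *
d=wcam()
o=[(-28,65,46),(28,65,46),(28,-65,32),(-28,-65,32)]
f,r=fit(d,o,[(291,116),(352,117),(350,242),(296,242)],(644,-277,.41)); print(f,r)
plan((f[0],f[1],60),f[2])"
```

```text
[ 6.47100e+02 -2.76355e+02  4.13000e-01] [-0.5 -0.3  1.  -2.3 -0.4  1.3 -0.2  2.1]
t 3.88 pos [ 641.1 -280.3  200.4] w 87.7 F [-0.5 -0.3  0.4] 
shift [ 0.047 -0.009  0.936] turn [-0.     0.    -0.013]
```

>>> {"api": "move_arm", "payload": {"motion": [[[0.047, -0.01, 0.3], [0, 0, -0.013]], [[0.047, -0.01, 0.6], [0, 0, -0.013]], [[0.047, -0.01, 0.9], [0, 0, -0.013]], [[0.047, -0.01, 0.95], [0, 0, -0.013]], [[0.047, -0.01, 0.95], [0, 0, -0.013]]]}}

```text
t: 4.5
ee_pos: [648.1, -276.0, 58.4]
orientation: [3.074, 0.645, 0.0]
ft_force: [0.9, -0.6, -0.1]
width: 88.2
```

```bash
python3 -c "
from h import *
d=wcam(); cv2.imwrite('pics/w2.png',d['pixels'][:,:,::-1])
plan((647,-276.4,7),.413)"
```

```text
t 4.55 pos [ 648.9 -276.3   59.5] w 87.9 F [ 0.5 -0.1  0.5] 
shift [-0.013 -0.005  0.35 ] turn [ 0.002 -0.002  0.001]
```

View pics/w2.png

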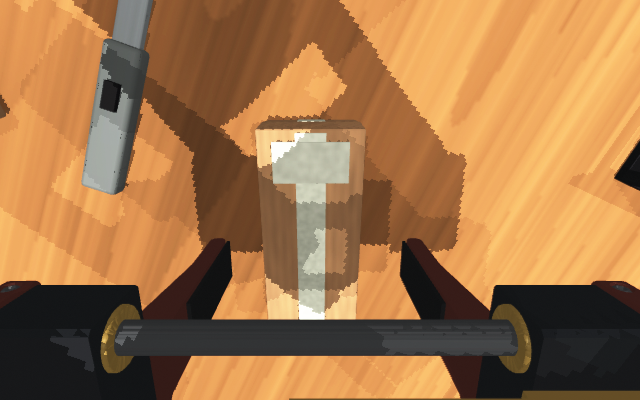

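>>> {"api": "move_arm", "payload": {"motion": [[[-0.02, 0, 0.2], [0, 0, 0]], [[-0.02, 0, 0.35], [0, 0, 0]], [[-0.02, 0, 0.35], [0, 0, 0]], [[-0.02, 0, 0.35], [0, 0, 0]], [[-0.02, 0, 0.35], [0, 0, 0]]]}}

```text
t: 5.18
ee_pos: [646.2, -277.0, 6.4]
orientation: [3.073, 0.646, 0.002]
ft_force: [-0.2, -0.6, -0.0]
width: 87.7
```

>>> {"api": "move_arm", "payload": {"motion": [[[0, 0, 0], [0, 0, 0]], [[0, 0, 0], [0, 0, 0]], [[0, 0, 0], [0, 0, 0]], [[0, 0, 0], [0, 0, 0]], [[0, 0, 0], [0, 0, 0]]], "gripper": 0.3}}

```text
t: 5.8
ee_pos: [645.3, -276.7, 5.2]
orientation: [-3.074, -0.646, 0.0]
ft_force: [0.6, 1.2, 0.8]
width: 56.0
```

>>> {"api": "move_arm", "payload": {"motion": [[[0, 0, -0.3], [0, 0, 0]], [[0, 0, -0.6], [0, 0, 0]], [[0, 0, -0.7], [0, 0, 0]], [[0, 0, -0.7], [0, 0, 0]], [[0, 0, -0.7], [0, 0, 0]]]}}

```text
t: 6.42
ee_pos: [644.0, -276.1, 107.9]
orientation: [-3.072, -0.646, 0.004]
ft_force: [1.0, 0.1, -2.2]
width: 55.8
```

```bash
python3 -c "
from h import *
plan((471,-36,110),.048)"
```

```text
t 6.42 pos [ 644.  -276.1  107.9] w 55.8 F [ 1.   0.1 -2.2] 
shift [-0.411 -1.929 -0.008] turn [-0.002  0.003  0.35 ]
```

>>> {"api": "move_arm", "payload": {"motion": [[[-0.06, -0.3, 0], [0, 0, 0.05]], [[-0.12, -0.6, -0.02], [0, 0, 0.15]], [[-0.18, -0.9, -0.03], [0, 0, 0.25]], [[-0.21, -1, -0.03], [0, 0, 0.35]], [[-0.21, -1, -0.03], [0, 0, 0.35]]]}}

```text
t: 7.05
ee_pos: [554.5, -151.0, 113.2]
orientation: [-3.14, -0.079, 0.005]
ft_force: [-0.7, -1.1, -2.2]
width: 55.7
```

```bash
python3 -c "
from h import *
plan((471,-36,110),.048)"
```

```text
t 7.05 pos [ 554.5 -151.   113.2] w 55.7 F [-0.7 -1.1 -2.2] 
shift [-0.518 -0.793  0.024] turn [-0.001  0.003  0.002]
```

>>> {"api": "move_arm", "payload": {"motion": [[[-0.2, -0.3, 0], [0, 0, 0]], [[-0.4, -0.6, 0], [0, 0, 0]], [[-0.52, -0.79, 0], [0, 0, 0]], [[-0.52, -0.79, 0], [0, 0, 0]], [[-0.52, -0.79, 0], [0, 0, 0]]]}}

```text
t: 7.68
ee_pos: [473.8, -38.1, 114.6]
orientation: [3.14, 0.077, 0.002]
ft_force: [1.1, -0.8, -1.4]
width: 55.5
```

```bash
python3 -c "
from h import *
d=wcam(); cv2.imwrite('pics/w3.png',d['pixels'][:,:,::-1])
plan((471,-36,20),.048)
# predicted deck corners + rail top
c,s=np.cos(.048),np.sin(.048)
for x,y,z in [(-62,87,14),(62,87,14),(62,-87,14),(-62,-87,14),(-62,87,28),(62,87,28),(-62,99,28),(62,99,28)]: print(x,y,np.round(proj(d,[471+c*x-s*y,-36+s*x+c*y,z])))
"
```

```text
t 7.72 pos [473.9 -38.3 114.6] w 55.9 F [-0.4  0.2 -1.2] 
shift [-0.019 -0.016  0.631] turn [ 0.    -0.001  0.   ]
-62 87 [225.  85.]
62 87 [396.  85.]
62 -87 [383. 297.]
-62 -87 [240. 297.]
-62 87 [220.  84.]
62 87 [401.  84.]
-62 99 [219.  65.]
62 99 [402.  66.]
```

View pics/w3.png

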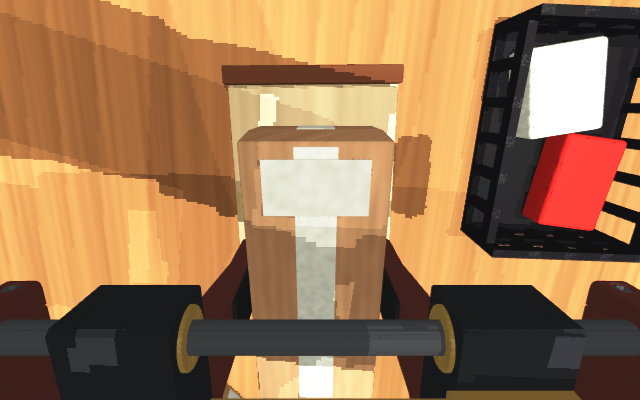

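```bash
python3 -c "
from h import *
d=wcam(); o=ctrl.get_obs(); print(o['ee_pos'])
for u,v,z in [(238,141,155),(394,140,155),(258,127,109),(380,127,109),(222,66,28),(404,65,28),(228,86,14),(399,85,14)]:
  p=ray(d,u,v,z); print(u,v,np.round(p,1), np.round(Ro.from_rotvec(o['orientation']).as_matrix().T@(p-o['ee_pos']),1))
"
```

```text
[473.72829084 -38.37226755 114.56174786]
238 141 [444.4  24.3 155. ] [-26.3 -64.  -40.5]
394 140 [499.1  27.2 155. ] [ 28.5 -64.3 -40.4]
258 127 [444.   26.1 109. ] [-26.6 -65.8   5.5]
380 127 [502.4  28.9 109. ] [ 31.8 -65.8   5.6]
222 66 [406.8  59.5  28. ] [ -62.3 -101.    86.5]
404 65 [529.8  66.1  28. ] [  60.9 -101.7   86.6]
228 86 [407.1  47.4  14. ] [-62.5 -88.8 100.5]
399 85 [531.1  54.   14. ] [ 61.6 -89.5 100.6]
```

>>> {"api": "move_arm", "payload": {"motion": [[[-0.012, -0.015, 0.2], [0, 0, 0]], [[-0.012, -0.015, 0.4], [0, 0, 0]], [[-0.012, -0.015, 0.55], [0, 0, 0]], [[-0.012, -0.015, 0.6], [0, 0, 0]], [[-0.012, -0.015, 0.62], [0, 0, 0]]]}}

```text
t: 8.4
ee_pos: [471.1, -35.7, 21.5]
orientation: [3.141, 0.074, 0.0]
ft_force: [1.1, 0.3, -1.9]
width: 55.7
```

```bash
python3 -c "
from h import *
plan((472,-36,20),.048)
o=ctrl.get_obs();print(o['ft_force'])"
```

```text
t 8.4 pos [471.1 -35.7  21.5] w 55.7 F [ 1.1  0.3 -1.9] 
shift [0.006 0.002 0.01 ] turn [ 0.    -0.    -0.001]
[ 1.05847389  0.29684744 -1.87256554]
```

Lower to contact, then open.

>>> {"api": "move_arm", "payload": {"motion": [[[0.005, 0, 0.01], [0, 0, 0]], [[0.005, 0, 0.012], [0, 0, 0]], [[0.005, 0, 0.014], [0, 0, 0]], [[0.005, 0, 0.014], [0, 0, 0]], [[0.005, 0, 0.014], [0, 0, 0]]]}}

```text
t: 9.02
ee_pos: [471.4, -35.2, 19.7]
orientation: [3.141, 0.075, 0.0]
ft_force: [-0.2, -0.4, -1.6]
width: 55.8
```

>>> {"api": "move_arm", "payload": {"motion": [[[0, 0, 0], [0, 0, 0]], [[0, 0, 0], [0, 0, 0]], [[0, 0, 0], [0, 0, 0]], [[0, 0, 0], [0, 0, 0]], [[0, 0, 0], [0, 0, 0]]], "gripper": 1.0}}

```text
t: 9.65
ee_pos: [471.4, -35.2, 19.6]
orientation: [3.141, 0.075, 0.0]
ft_force: [-0.1, -0.0, -0.8]
width: 87.8
```

>>> {"api": "move_arm", "payload": {"motion": [[[0, 0, -0.3], [0, 0, 0]], [[0, 0, -0.6], [0, 0, 0]], [[0, 0, -0.9], [0, 0, 0]], [[0, 0, -1], [0, 0, 0]], [[0, 0, -1], [0, 0, 0]]]}}

```text
t: 10.28
ee_pos: [471.7, -35.3, 170.0]
orientation: [3.14, 0.075, 0.003]
ft_force: [-0.1, 0.0, 0.1]
width: 87.6
```

```bash
python3 -c "
from h import *
d=wcam(); cv2.imwrite('pics/w4.png',d['pixels'][:,:,::-1])
plan((373,271,170),.709)"
```

```text
t 10.32 pos [470.9 -35.2 169. ] w 87.9 F [ 0.2  0.5 -0. ] 
shift [-0.554 -2.07  -0.007] turn [-0.     0.    -0.631]
```

View pics/w4.png

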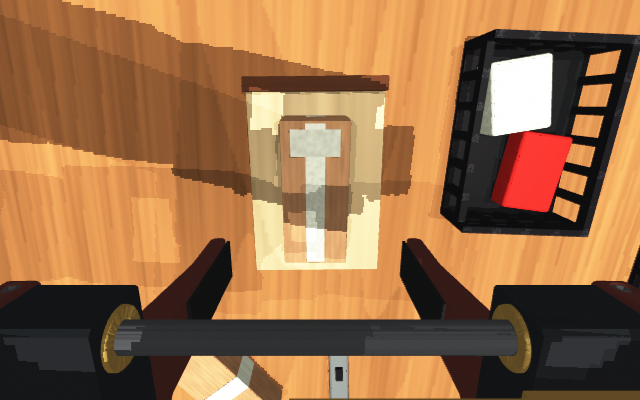

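```bash
python3 -c "
from h import *
d=wcam()
print(fit(d,[(-62,87,14),(62,87,14),(62,-87,14),(-62,-87,14)],[(247,92),(386,92),(377,268),(257,269)],(471,-36,.05)))
print(fit(d,[(-28,65,60),(28,65,60),(28,-65,46),(-28,-65,46)],[(279,121),(352,121),(349,262),(283,262)],(471,-36,.05)))
plan((373,271,170),.709)"
```

```text
(array([ 4.72827e+02, -3.49110e+01,  5.10000e-02]), array([-0.9, -0.8,  0.9, -1.3,  0.6,  1.8, -0.7,  1.2]))
(array([ 4.71856e+02, -3.50210e+01,  5.00000e-02]), array([ 0.1, -1.9, -0.1, -2.1, -2.4,  2.5,  2.4,  2.7]))
t 10.38 pos [470.4 -35.2 168.3] w 88.1 F [-0.5  0.1 -0.2] 
shift [-0.551 -2.07  -0.01 ] turn [-0.001  0.002 -0.631]
```

>>> {"api": "move_arm", "payload": {"motion": [[[-0.08, -0.3, 0], [0, 0, -0.1]], [[-0.16, -0.6, 0], [0, 0, -0.25]], [[-0.24, -0.9, 0], [0, 0, -0.4]], [[-0.27, -1, 0], [0, 0, -0.55]], [[-0.27, -1, 0], [0, 0, -0.63]]]}}

```text
t: 11.0
ee_pos: [422.0, 113.5, 167.7]
orientation: [-2.943, -1.097, 0.006]
ft_force: [-0.1, 0.1, 0.8]
width: 87.7
```

```bash
python3 -c "
from h import *
plan((373,271,170),.709)"
```

```text
t 11.0 pos [422.  113.5 167.7] w 87.7 F [-0.1  0.1  0.8] 
shift [ 0.44  -1.008 -0.015] turn [-0.002  0.003  0.004]
```

>>> {"api": "move_arm", "payload": {"motion": [[[0.13, -0.3, 0], [0, 0, 0]], [[0.26, -0.6, 0], [0, 0, 0]], [[0.39, -0.9, 0], [0, 0, 0]], [[0.44, -1, -0.015], [0, 0, 0]], [[0.44, -1, -0.015], [0, 0, 0]]]}}

```text
t: 11.62
ee_pos: [375.8, 269.6, 170.8]
orientation: [2.945, 1.091, -0.003]
ft_force: [0.2, -0.8, 0.2]
width: 88.0
```

```bash
python3 -c "
from h import *
d=wcam(); cv2.imwrite('pics/w5.png',d['pixels'][:,:,::-1])
o=[(-28,50,42.8),(28,50,42.8),(28,-50,32),(-28,-50,32)]
c,s=np.cos(-2.433),np.sin(-2.433)
print([np.round(proj(d,[373+c*x-s*y,271+s*x+c*y,z])) for x,y,z in o])
plan((373,271,170),.709)"
```

```text
[array([345., 244.]), array([283., 244.]), array([282., 132.]), array([346., 132.])]
t 11.68 pos [376.  268.9 171. ] w 87.9 F [-1.1  0.3  0.5] 
shift [-0.006 -0.024  0.006] turn [ 0.     0.002 -0.   ]
```

View pics/w5.png

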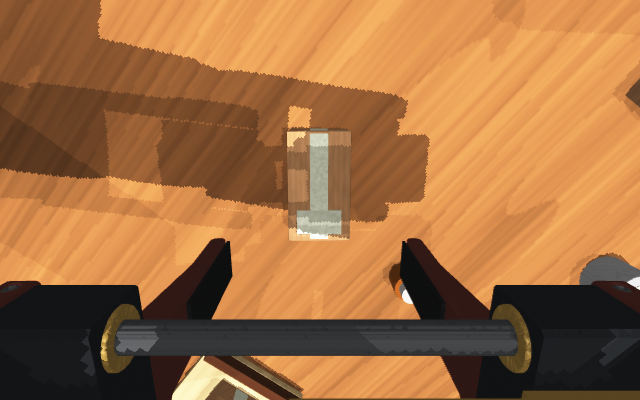

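```bash
python3 -c "
from h import *
d=wcam()
o=[(-28,50,42.8),(28,50,42.8),(28,-50,32),(-28,-50,32)]
f,r=fit(d,o,[(350,240),(289,240),(288,130),(351,130)],(373,271,-2.43)); print(f,r)
plan((f[0],f[1],60),f[2]+np.pi)"
```

```text
[375.439 275.244  -2.432] [ 0.2  1.4 -0.2  1.5 -1.  -1.2  1.  -1.3]
t 11.72 pos [376.2 268.4 171.1] w 88.3 F [-0.4 -0.2  0.2] 
shift [ 0.027 -0.038  0.741] turn [ 0.     0.002 -0.002]
```

>>> {"api": "move_arm", "payload": {"motion": [[[0.027, -0.038, 0.3], [0, 0, 0]], [[0.027, -0.038, 0.6], [0, 0, 0]], [[0.027, -0.038, 0.75], [0, 0, 0]], [[0.027, -0.038, 0.75], [0, 0, 0]], [[0.027, -0.038, 0.75], [0, 0, 0]]]}}

```text
t: 12.35
ee_pos: [376.5, 276.0, 60.0]
orientation: [-2.948, -1.087, -0.001]
ft_force: [0.1, 0.3, -0.2]
width: 87.7
```

```bash
python3 -c "
from h import *
d=wcam(); cv2.imwrite('pics/w6.png',d['pixels'][:,:,::-1])
plan((375.4,275.2,6),.709)"
```

```text
t 12.4 pos [376.7 276.4  60.3] w 87.1 F [ 0.7 -0.6 -0.4] 
shift [-0.012  0.     0.362] turn [ 0.    -0.002 -0.002]
```

View pics/w6.png

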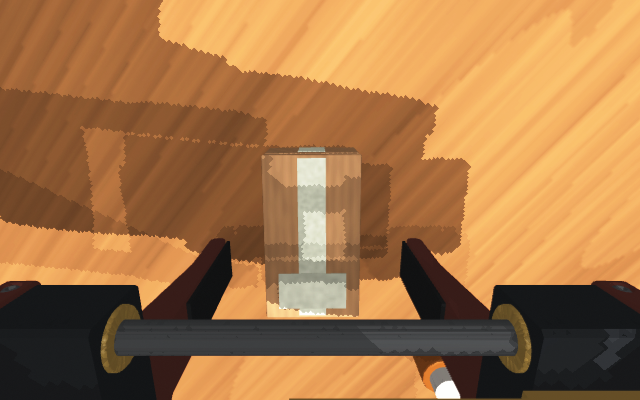

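```bash
python3 -c "
from h import *
d=wcam()
o=[(-28,50,42.8),(28,50,42.8),(28,-50,32),(-28,-50,32)]
f,r=fit(d,o,[(360,317),(267,317),(263,155),(361,154.5)],(373,271,-2.43)); print(f,r)
plan((f[0],f[1],6),f[2]+np.pi)"
```

```text
[375.773 275.647  -2.429] [-0.4  2.7  0.3  3.3 -1.4 -2.2  1.5 -2.4]
t 12.45 pos [376.6 276.6  60.5] w 88.3 F [0.3 0.9 0.5] 
shift [-0.009  0.001  0.363] turn [ 0.    -0.002 -0.005]
```

>>> {"api": "move_arm", "payload": {"motion": [[[-0.01, 0, 0.2], [0, 0, 0]], [[-0.01, 0, 0.36], [0, 0, 0]], [[-0.01, 0, 0.36], [0, 0, 0]], [[-0.01, 0, 0.36], [0, 0, 0]], [[-0.01, 0, 0.36], [0, 0, 0]]]}}

```text
t: 13.08
ee_pos: [375.3, 276.0, 6.5]
orientation: [-2.946, -1.088, -0.003]
ft_force: [0.7, 0.3, 0.5]
width: 88.0
```

>>> {"api": "move_arm", "payload": {"motion": [[[0, 0, 0], [0, 0, 0]], [[0, 0, 0], [0, 0, 0]], [[0, 0, 0], [0, 0, 0]], [[0, 0, 0], [0, 0, 0]], [[0, 0, 0], [0, 0, 0]]], "gripper": 0.3}}

```text
t: 13.7
ee_pos: [374.5, 275.5, 5.4]
orientation: [2.947, 1.089, -0.0]
ft_force: [-0.7, -1.1, 3.1]
width: 55.7
```

>>> {"api": "move_arm", "payload": {"motion": [[[0, 0, -0.3], [0, 0, 0]], [[0, 0, -0.6], [0, 0, 0]], [[0, 0, -0.9], [0, 0, 0]], [[0, 0, -1], [0, 0, 0]], [[0, 0, -1], [0, 0, 0]]]}}

```text
t: 14.32
ee_pos: [374.8, 275.7, 155.6]
orientation: [-2.947, -1.088, -0.002]
ft_force: [-0.4, 0.4, -1.4]
width: 56.4
```

```bash
python3 -c "
from h import *
plan((471.5,-35.2,150),.05)"
```

```text
t 14.32 pos [374.8 275.7 155.6] w 56.4 F [-0.4  0.4 -1.4] 
shift [-0.857  1.994  0.036] turn [-0.    -0.001  0.628]
```

>>> {"api": "move_arm", "payload": {"motion": [[[-0.13, 0.3, 0], [0, 0, 0.1]], [[-0.26, 0.6, 0], [0, 0, 0.25]], [[-0.4, 0.9, 0], [0, 0, 0.4]], [[-0.44, 1, 0], [0, 0, 0.55]], [[-0.44, 1, 0], [0, 0, 0.63]]]}}

```text
t: 14.95
ee_pos: [421.0, 117.0, 153.2]
orientation: [3.14, 0.066, -0.006]
ft_force: [-0.5, 0.2, -1.2]
width: 55.8
```

```bash
python3 -c "
from h import *
plan((471.5,-33.8,130),.05,.107)"
```

```text
t 14.95 pos [421.  117.  153.2] w 55.8 F [-0.5  0.2 -1.2] 
shift [0.295 1.018 0.154] turn [ 0.103  0.003 -0.008]
```

>>> {"api": "move_arm", "payload": {"motion": [[[0.08, 0.3, 0], [0.03, 0, 0]], [[0.17, 0.6, 0], [0.06, 0, 0]], [[0.26, 0.9, 0.1], [0.1, 0, -0.008]], [[0.295, 1, 0.15], [0.103, 0.003, -0.008]], [[0.295, 1, 0.15], [0.103, 0.003, -0.008]]]}}

```text
t: 15.58
ee_pos: [471.9, -29.5, 130.8]
orientation: [-3.032, -0.081, 0.005]
ft_force: [-0.5, 1.0, -1.1]
width: 55.8
```

```bash
python3 -c "
from h import *
d=wcam(); cv2.imwrite('pics/w7.png',d['pixels'][:,:,::-1])
dt=img('top','t7.png')
plan((471.4,-33.8,60.5),.05,.107)"
```

```text
t 15.68 pos [472.2 -28.1 132. ] w 55.6 F [ 0.3 -0.1 -0.3] 
shift [-0.008  0.089  0.47 ] turn [-0.001 -0.     0.006]
```

View pics/w7.png

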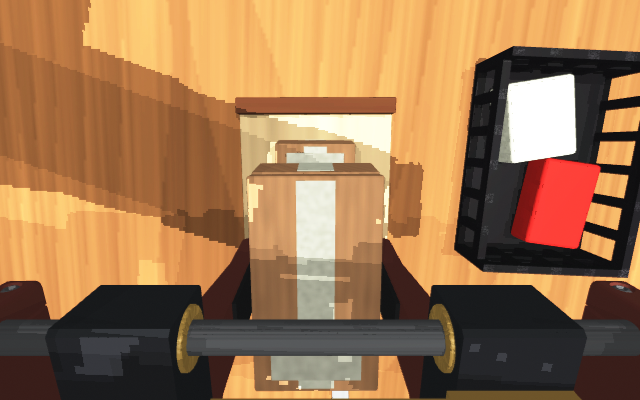

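```bash
python3 -c "
from h import *
d=wcam(); M=np.array(d['mount']); K=np.array(d['camera_matrix'])
def tr(u,v,z):
    r=M[:3,:3]@np.linalg.solve(K,[u,v,1]); c=M[:3,3]; return np.round(c+r*(z-c[2])/r[2],1)
print(tr(247,175,-26.5),tr(385,175,-26.5),tr(254,388,-37.3),tr(379,390,-37.3))
print(tr(265,164,5.5),tr(370,164,5.5))
for u,v,z in[(277,142,60),(355,141,60),(236,97,28),(396,97,28)]: print(np.round(ray(d,u,v,z),1))
plan((471.4,-33.8,61),.05,.107)"
```

```text
[-26.8 -48.9 -26.5] [ 28.7 -48.9 -26.5] [-27.   46.4 -37.3] [ 29.4  47.6 -37.3]
[-24.1 -47.9   5.5] [ 27.7 -47.9   5.5]
[443.1  29.4  60. ]
[497.1  33.1  60. ]
[406.9  61.5  28. ]
[529.7  68.4  28. ]
t 15.72 pos [472.5 -27.9 132.4] w 55.7 F [ 0.5  0.1 -1.8] 
shift [-0.011  0.09   0.469] turn [-0.001 -0.001  0.007]
```

>>> {"api": "move_arm", "payload": {"motion": [[[-0.006, 0.04, 0.15], [0, 0, 0.007]], [[-0.006, 0.08, 0.3], [0, 0, 0.007]], [[-0.006, 0.087, 0.42], [0, 0, 0.007]], [[-0.006, 0.087, 0.455], [0, 0, 0.007]], [[-0.006, 0.087, 0.455], [0, 0, 0.007]]]}}

```text
t: 16.35
ee_pos: [472.9, -33.9, 63.8]
orientation: [-3.033, -0.076, 0.0]
ft_force: [0.4, 1.2, -0.5]
width: 55.8
```

```bash
python3 -c "
from h import *
plan((472,-33.3,58.7),.05,.107)"
```

```text
t 16.35 pos [472.9 -33.9  63.8] w 55.8 F [ 0.4  1.2 -0.5] 
shift [-0.006 -0.     0.034] turn [-0.001 -0.003  0.   ]
```

>>> {"api": "move_arm", "payload": {"motion": [[[-0.006, 0, 0.01], [0, 0, 0]], [[-0.006, 0, 0.02], [0, 0, 0]], [[-0.006, 0, 0.028], [0, 0, 0]], [[-0.006, 0, 0.028], [0, 0, 0]], [[-0.006, 0, 0.028], [0, 0, 0]]]}}

```text
t: 16.98
ee_pos: [472.1, -34.4, 59.4]
orientation: [-3.033, -0.074, -0.0]
ft_force: [0.5, -0.8, -1.1]
width: 55.8
```

```bash
python3 -c "
from h import *
plan((472,-33.3,58.7),.05,.107)"
```

```text
t 16.98 pos [472.1 -34.4  59.4] w 55.8 F [ 0.5 -0.8 -1.1] 
shift [-0.    -0.007  0.006] turn [-0.001 -0.003 -0.001]
```

>>> {"api": "move_arm", "payload": {"motion": [[[0, -0.005, 0.004], [0, 0, 0]], [[0, -0.005, 0.008], [0, 0, 0]], [[0, -0.005, 0.01], [0, 0, 0]], [[0, -0.005, 0.01], [0, 0, 0]], [[0, -0.005, 0.01], [0, 0, 0]]]}}

```text
t: 17.6
ee_pos: [472.1, -33.4, 58.5]
orientation: [-3.033, -0.074, -0.0]
ft_force: [-1.4, 0.3, 6.9]
width: 55.7
```

```bash
python3 -c "
from h import *
plan((472,-33.3,58.7),.05,.107)"
```

```text
t 17.6 pos [472.1 -33.4  58.5] w 55.7 F [-1.4  0.3  6.9] 
shift [-0.    -0.001 -0.002] turn [-0.001 -0.003 -0.001]
```

Contact at ~7 N at the predicted height. Release, retreat along the tilted axis.

>>> {"api": "move_arm", "payload": {"motion": [[[0, 0, 0], [0, 0, 0]], [[0, 0, 0], [0, 0, 0]], [[0, 0, 0], [0, 0, 0]], [[0, 0, 0], [0, 0, 0]], [[0, 0, 0], [0, 0, 0]]], "gripper": 1.0}}

```text
t: 18.23
ee_pos: [472.0, -33.4, 57.9]
orientation: [-3.033, -0.074, -0.0]
ft_force: [1.0, 0.1, -0.2]
width: 88.0
```

>>> {"api": "move_arm", "payload": {"motion": [[[0, 0, -0.1], [0, 0, 0]], [[0, 0, -0.3], [0, 0, 0]], [[0, 0, -0.6], [0, 0, 0]], [[0, 0, -0.9], [-0.05, 0, 0]], [[0, 0, -0.95], [-0.102, 0, 0]]]}}

```text
t: 18.85
ee_pos: [474.3, -49.7, 203.8]
orientation: [3.139, 0.075, 0.015]
ft_force: [0.2, -0.7, 0.3]
width: 88.2
```

```bash
python3 -c "
from h import *
d=wcam(); cv2.imwrite('pics/w8.png',d['pixels'][:,:,::-1])
img('top','t8.png')
plan((383,-264,170),.735)"
```

```text
t 18.95 pos [473.2 -48.5 202. ] w 87.8 F [-0.3 -0.3 -0.4] 
shift [-0.673  1.405  0.209] turn [ 0.002 -0.006 -0.654]
```

View pics/w8.png

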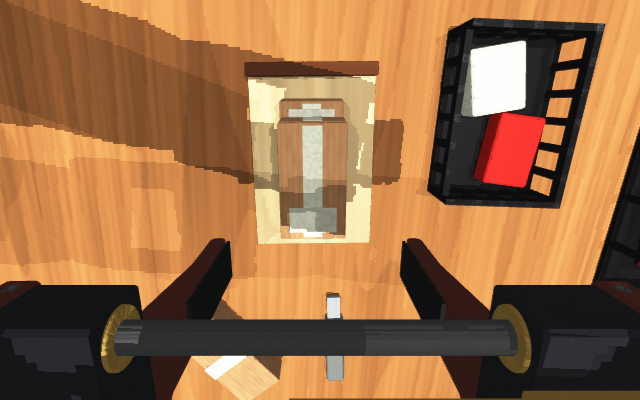

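```bash
python3 -c "
from h import *
d=wcam()
print('deck',fit(d,[(-62,87,14),(62,87,14),(62,-87,14),(-62,-87,14)],[(248,77),(376,76),(369,242),(258,243)],(471,-36,.05)))
print('short',fit(d,[(-28,48.3,90),(28,48.3,90),(28,-52.3,90),(-28,-52.3,90)],[(278,122),(348,122),(346,237.5),(281,238.5)],(471,-36,.05)))
for u in(280,343): print(np.round(ray(d,u,99.5 if u==343 else 100,60),1))
plan((383,-264,170),.735)"
```

```text
deck (array([ 4.71804e+02, -3.33530e+01,  5.60000e-02]), array([-0.6, -0.9,  0.5, -0.7,  0.8,  1.1, -0.7,  1.2]))
short (array([ 4.72128e+02, -3.27210e+01,  5.20000e-02]), array([-1. , -1.7,  0.9, -2. ,  0.1,  2.6,  0. ,  2. ]))
[440.9  29.4  60. ]
[494.4  32.5  60. ]
t 19.0 pos [472.6 -48.4 200.8] w 87.7 F [ 0.   0.6 -1.6] 
shift [-0.669  1.406  0.201] turn [ 0.    -0.005 -0.654]
```

>>> {"api": "move_arm", "payload": {"motion": [[[-0.13, 0.28, 0], [0, 0, -0.1]], [[-0.26, 0.56, 0], [0, 0, -0.25]], [[-0.4, 0.84, 0.1], [0, 0, -0.4]], [[-0.48, 1, 0.1], [0, 0, -0.55]], [[-0.48, 1, 0.1], [0, 0, -0.65]]]}}

```text
t: 19.62
ee_pos: [406.3, -203.4, 183.4]
orientation: [-2.932, -1.121, -0.003]
ft_force: [0.6, 0.1, -0.9]
width: 87.8
```

```bash
python3 -c "
from h import *
plan((383,-264,170),.735)"
```

```text
t 19.62 pos [ 406.3 -203.4  183.4] w 87.8 F [ 0.6  0.1 -0.9] 
shift [-0.386  0.198  0.088] turn [-0.002 -0.003 -0.004]
```

>>> {"api": "move_arm", "payload": {"motion": [[[-0.2, 0.1, 0.05], [0, 0, 0]], [[-0.386, 0.198, 0.088], [0, 0, -0.004]], [[-0.386, 0.198, 0.088], [0, 0, -0.004]], [[-0.386, 0.198, 0.088], [0, 0, -0.004]], [[-0.386, 0.198, 0.088], [0, 0, -0.004]]]}}

```text
t: 20.25
ee_pos: [384.6, -262.1, 170.9]
orientation: [-2.932, -1.128, -0.005]
ft_force: [-0.5, 0.6, 0.5]
width: 87.6
```

```bash
python3 -c "
from h import *
d=wcam(); cv2.imwrite('pics/w9.png',d['pixels'][:,:,::-1])
plan((383,-264,170),.735)"
```

```text
t 20.3 pos [ 384.7 -262.1  171. ] w 88.1 F [ 0.3 -0.4  0.3] 
shift [-0.017  0.002  0.007] turn [ 0.001 -0.003 -0.   ]
```

View pics/w9.png

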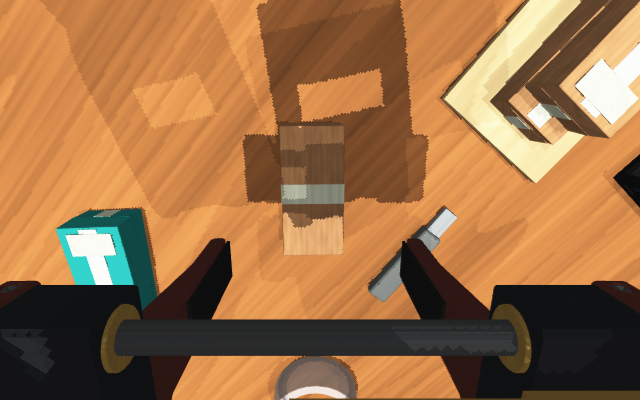

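```bash
python3 -c "
from h import *
d=wcam();o=ctrl.get_obs();R=Ro.from_rotvec(o['orientation']).as_matrix()
for u,v in[(370,292),(385,300),(400,255),(380,270)]: print(np.round(R.T@(ray(d,u,v,10)-o['ee_pos']),0))
ob=[(-28,60,36),(28,60,36),(28,-60,36),(-28,-60,36)]
f,r=fit(d,ob,[(279,126),(344,126),(343,254),(284,254)],(383,-264,.735)); print(f,r)
print(np.round(R.T@(np.array([f[0],f[1],6])-o['ee_pos']),0))
plan((f[0],f[1],6),f[2])"
```

```text
[ 58. 116. 161.]
[ 75. 126. 161.]
[ 87.  74. 161.]
[ 68.  91. 161.]
[ 384.455 -264.515    0.744] [-0.4 -0.5  0.7 -1.2 -0.   0.8 -0.3  1.4]
[ -2.   1. 165.]
t 20.35 pos [ 384.7 -262.1  171. ] w 87.4 F [-0.2  0.9 -1.1] 
shift [-0.015  0.009  1.1  ] turn [ 0.001 -0.003 -0.009]
```

Knife is well clear. Descend.

>>> {"api": "move_arm", "payload": {"motion": [[[-0.015, 0.009, 0.3], [0, 0, -0.009]], [[-0.015, 0.009, 0.6], [0, 0, -0.009]], [[-0.015, 0.009, 0.85], [0, 0, -0.009]], [[-0.015, 0.009, 1], [0, 0, -0.009]], [[-0.015, 0.009, 1], [0, 0, -0.009]]]}}

```text
t: 20.98
ee_pos: [383.4, -264.0, 19.8]
orientation: [-2.924, -1.141, -0.002]
ft_force: [-0.1, 0.4, -0.9]
width: 88.1
```

```bash
python3 -c "
from h import *
plan((384.4,-264.5,6),.744)"
```

```text
t 20.98 pos [ 383.4 -264.    19.8] w 88.1 F [-0.1  0.4 -0.9] 
shift [0.002 0.007 0.092] turn [-0.002 -0.002 -0.   ]
```

>>> {"api": "move_arm", "payload": {"motion": [[[0.002, 0.005, 0.05], [0, 0, 0]], [[0.002, 0.005, 0.09], [0, 0, 0]], [[0.002, 0.005, 0.09], [0, 0, 0]], [[0.002, 0.005, 0.09], [0, 0, 0]], [[0.002, 0.005, 0.09], [0, 0, 0]]]}}

```text
t: 21.6
ee_pos: [385.0, -265.6, 7.7]
orientation: [2.927, 1.14, 0.005]
ft_force: [0.4, -0.4, 0.4]
width: 87.6
```

>>> {"api": "move_arm", "payload": {"motion": [[[0, 0, 0], [0, 0, 0]], [[0, 0, 0], [0, 0, 0]], [[0, 0, 0], [0, 0, 0]], [[0, 0, 0], [0, 0, 0]], [[0, 0, 0], [0, 0, 0]]], "gripper": 0.3}}

```text
t: 22.22
ee_pos: [384.9, -265.4, 7.4]
orientation: [-2.927, -1.141, -0.005]
ft_force: [-0.3, 1.1, 0.4]
width: 55.8
```

>>> {"api": "move_arm", "payload": {"motion": [[[0, 0, -0.3], [0, 0, 0]], [[0, 0, -0.6], [0, 0, 0]], [[0, 0, -0.9], [0, 0, 0]], [[0, 0, -1], [0, 0, 0]], [[0, 0, -1], [0, 0, 0]]]}}

```text
t: 22.85
ee_pos: [384.7, -265.8, 157.7]
orientation: [2.926, 1.14, 0.006]
ft_force: [-0.1, -0.4, -1.3]
width: 55.6
```

```bash
python3 -c "
from h import *
plan((472,-34,180),.05+np.pi/2)"
```

```text
t 22.85 pos [ 384.7 -265.8  157.7] w 55.6 F [-0.1 -0.4 -1.3] 
shift [ 1.475 -0.744 -0.146] turn [ 0.003 -0.002 -0.838]
```

>>> {"api": "move_arm", "payload": {"motion": [[[0.15, -0.1, -0.15], [0, 0, -0.1]], [[0.35, -0.2, -0.2], [0, 0, -0.27]], [[0.6, -0.3, -0.2], [0, 0, -0.44]], [[0.75, -0.37, -0.2], [0, 0, -0.6]], [[0.75, -0.37, -0.2], [0, 0, -0.77]]]}}

```text
t: 23.48
ee_pos: [429.0, -146.8, 185.5]
orientation: [-2.234, -2.205, -0.002]
ft_force: [0.5, -1.1, -1.1]
width: 56.1
```

```bash
python3 -c "
from h import *
plan((472,-34,180),.05+np.pi/2)"
```

```text
t 23.48 pos [ 429.  -146.8  185.5] w 56.1 F [ 0.5 -1.1 -1.1] 
shift [0.756 0.277 0.038] turn [-0.001 -0.003 -0.06 ]
```

>>> {"api": "move_arm", "payload": {"motion": [[[0.25, 0.09, 0], [0, 0, -0.06]], [[0.5, 0.18, 0], [0, -0.003, -0.06]], [[0.756, 0.277, 0], [0, -0.003, -0.06]], [[0.756, 0.277, 0.038], [0, -0.003, -0.06]], [[0.756, 0.277, 0.038], [0, -0.003, -0.06]]]}}

```text
t: 24.1
ee_pos: [472.1, -36.2, 180.2]
orientation: [2.174, 2.268, -0.004]
ft_force: [0.1, -0.3, -1.1]
width: 55.8
```

```bash
python3 -c "
from h import *
d=wcam(); cv2.imwrite('pics/w10.png',d['pixels'][:,:,::-1])
plan((472,-34,98),.05+np.pi/2)"
```

```text
t 24.15 pos [472.4 -36.6 180.7] w 55.7 F [-1.3 -0.1 -2.1] 
shift [ 0.018 -0.002  0.552] turn [-0.001  0.002 -0.008]
```

View pics/w10.png

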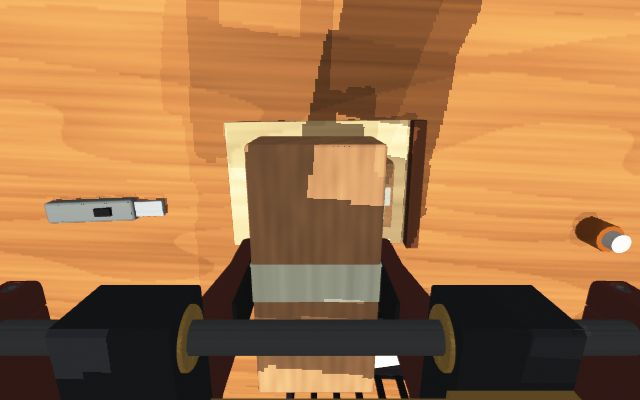

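```bash
python3 -c "
from h import *
d=wcam(); M=np.array(d['mount']); K=np.array(d['camera_matrix'])
def tr(u,v,z):
    r=M[:3,:3]@np.linalg.solve(K,[u,v,1]); c=M[:3,3]; return np.round(c+r*(z-c[2])/r[2],1)
print(tr(245,145,-29),tr(387,145,-29),tr(259,391,-29),tr(376,390,-29))
for u,v in [(225,124),(411,121)]: print(np.round(ray(d,u,v,14),1))
plan((472,-34,98),.05+np.pi/2)"
```

```text
[-27.5 -60.7 -29. ] [ 27.3 -60.6 -29. ] [-27.6  57.  -29. ] [ 28.7  56.5 -29. ]
[ 418.3 -124.4   14. ]
[408.5  49.4  14. ]
t 24.2 pos [472.7 -36.8 181.2] w 55.8 F [ 0.8  0.3 -1.7] 
shift [ 0.02  -0.004  0.555] turn [ 0.     0.002 -0.009]
```

>>> {"api": "move_arm", "payload": {"motion": [[[0.02, 0.004, 0.2], [0, 0.002, -0.009]], [[0.02, 0.004, 0.4], [0, 0.002, -0.009]], [[0.022, 0.004, 0.5], [0, 0.002, -0.009]], [[0.022, 0.004, 0.545], [0, 0.002, -0.009]], [[0.022, 0.004, 0.545], [0, 0.002, -0.009]]]}}

```text
t: 24.82
ee_pos: [474.5, -33.3, 100.6]
orientation: [2.164, 2.275, 0.003]
ft_force: [1.2, -0.1, -1.5]
width: 55.7
```

```bash
python3 -c "
from h import *
plan((473.2,-33.5,97.3),.05+np.pi/2)"
```

```text
t 24.82 pos [474.5 -33.3 100.6] w 55.7 F [ 1.2 -0.1 -1.5] 
shift [-0.001 -0.009  0.022] turn [ 0.002 -0.     0.   ]
```

>>> {"api": "move_arm", "payload": {"motion": [[[0, -0.006, 0.01], [0.002, 0, 0]], [[0, -0.006, 0.018], [0.002, 0, 0]], [[0, -0.006, 0.022], [0.002, 0, 0]], [[0, -0.006, 0.022], [0.002, 0, 0]], [[0, -0.006, 0.022], [0.002, 0, 0]]]}}

```text
t: 25.45
ee_pos: [473.7, -33.1, 97.6]
orientation: [2.164, 2.277, 0.001]
ft_force: [-0.5, 0.1, 6.8]
width: 55.9
```

```bash
python3 -c "
from h import *
plan((473.2,-33.5,97.3),.05+np.pi/2)"
```

```text
t 25.45 pos [473.7 -33.1  97.6] w 55.9 F [-0.5  0.1  6.8] 
shift [-0.003 -0.004  0.002] turn [0.001 0.    0.001]
```

>>> {"api": "move_arm", "payload": {"motion": [[[0, 0, 0], [0, 0, 0]], [[0, 0, 0], [0, 0, 0]], [[0, 0, 0], [0, 0, 0]], [[0, 0, 0], [0, 0, 0]], [[0, 0, 0], [0, 0, 0]]], "gripper": 1.0}}

```text
t: 26.08
ee_pos: [473.5, -33.1, 97.2]
orientation: [2.164, 2.277, 0.001]
ft_force: [-1.0, -0.2, 1.0]
width: 88.0
```

>>> {"api": "move_arm", "payload": {"motion": [[[0, 0, -0.1], [0, 0, 0]], [[0, 0, -0.3], [0, 0, 0]], [[0, 0, -0.6], [0, 0, 0]], [[0, 0, -0.9], [0, 0, 0]], [[0, 0, -0.95], [0, 0, 0]]]}}

```text
t: 26.7
ee_pos: [475.2, -33.3, 243.7]
orientation: [2.16, 2.273, 0.007]
ft_force: [0.5, 0.1, -0.5]
width: 88.0
```

```bash
python3 -c "
from h import *
d=wcam(); cv2.imwrite('pics/w11.png',d['pixels'][:,:,::-1])
plan((638,294,200),.43)"
```

```text
t 26.75 pos [474.6 -33.2 242.7] w 88.1 F [-0.2 -0.4 -0.2] 
shift [2.123 1.197 0.29 ] turn [ 0.005 -0.003  1.138]
```

View pics/w11.png

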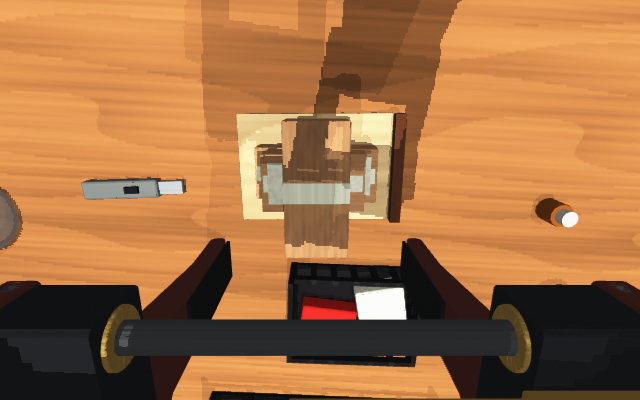

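```bash
python3 -c "
from h import *
d=wcam()
ob=[(-28,60,126),(28,60,126),(28,-60,126),(-28,-60,126)]
print('flat',fit(d,ob,[(282,120),(351,119),(347,257),(285,257)],(472,-34,1.62)))
print('deck',fit(d,[(62,-87,14),(62,87,14),(-62,87,14),(-62,-87,14)][::-1],[(236,114),(393,113),(388,220),(244,219)],(471,-36,.05)))
plan((638,294,200),.05+np.pi/2)"
```

```text
flat (array([471.132, -33.228,   1.62 ]), array([-1.1, -1. ,  0.8,  0.1,  0.6,  0.7, -0.3,  0.6]))
deck (array([ 4.72618e+02, -3.42270e+01,  5.50000e-02]), array([ 0.1, -0.1,  0.8,  0. , -0.4, -0.7, -0.6,  0.9]))
t 26.8 pos [473.8 -33.1 241. ] w 87.3 F [-0.   0.1 -0. ] 
shift [2.122 1.203 0.276] turn [0.003 0.    0.001]
```

>>> {"api": "move_arm", "payload": {"motion": [[[0.3, 0.17, 0], [0, 0, 0]], [[0.6, 0.34, 0], [0, 0, 0]], [[0.9, 0.5, 0], [0, 0, 0]], [[1, 0.57, 0], [0, 0, 0]], [[1, 0.57, 0], [0, 0, 0]]]}}

```text
t: 27.42
ee_pos: [550.6, 121.3, 238.4]
orientation: [-2.162, -2.278, 0.003]
ft_force: [-1.3, -0.6, -0.3]
width: 87.8
```

>>> {"api": "move_arm", "payload": {"motion": [[[0.3, 0.17, 0.05], [0, 0, 0]], [[0.6, 0.34, 0.1], [0, 0, 0]], [[0.9, 0.5, 0.2], [0, 0, 0]], [[1, 0.57, 0.25], [0, 0, 0]], [[1, 0.57, 0.25], [0, 0, 0]]]}}

```text
t: 28.05
ee_pos: [628.3, 274.0, 201.0]
orientation: [-2.164, -2.277, 0.004]
ft_force: [-0.2, -0.6, -0.4]
width: 87.5
```

```bash
python3 -c "
from h import *
d=wcam(); cv2.imwrite('pics/w12.png',d['pixels'][:,:,::-1])
print([(np.round(r['location'],1),round(r['p'],2)) for r in ctrl.pinpoint('wrist','tin_c')])
plan((638,294,200),.05+np.pi/2)"
```

```text
[(array([642.9, 296.4,  25.3]), 0.88), (array([679.2, 396.8,  24.6]), 0.85)]
t 28.15 pos [628.4 273.3 202.3] w 87.6 F [-0.3 -0.6 -0.3] 
shift [0.135 0.071 0.015] turn [-0.001  0.001 -0.   ]
```

View pics/w12.png

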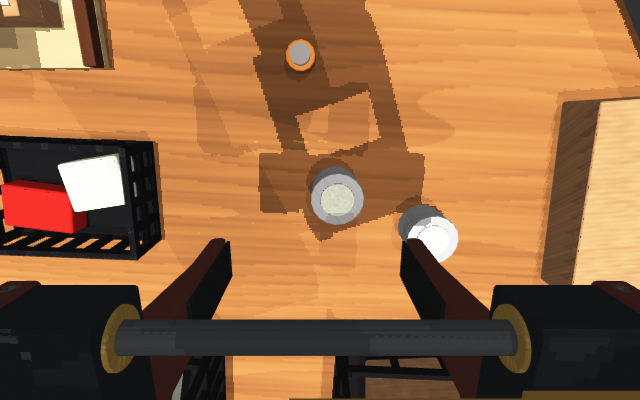

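```bash
python3 -c "
from h import *
d=wcam()
p=ray(d,337.5,198.5,45);q=ray(d,434,240,45); print(p,q)
plan((p[0],p[1],60),.05+np.pi/2)"
```

```text
[639.55054431 294.60301323  45.        ] [677.84377028 394.13484876  45.        ]
t 28.2 pos [628.5 273.3 202.7] w 87.9 F [0.2 0.2 0.3] 
shift [0.138 0.08  0.951] turn [ 0.  0. -0.]
```

>>> {"api": "move_arm", "payload": {"motion": [[[0.14, 0.08, 0.1], [0, 0, 0]], [[0.14, 0.08, 0.4], [0, 0, 0]], [[0.14, 0.08, 0.7], [0, 0, 0]], [[0.14, 0.08, 0.95], [0, 0, 0]], [[0.14, 0.08, 0.95], [0, 0, 0]]]}}

```text
t: 28.82
ee_pos: [637.7, 294.6, 57.6]
orientation: [-2.164, -2.275, 0.008]
ft_force: [0.3, -0.4, 0.3]
width: 87.9
```

```bash
python3 -c "
from h import *
d=wcam(); cv2.imwrite('pics/w13.png',d['pixels'][:,:,::-1])
plan((639.5,294.6,5),.05+np.pi/2)"
```

```text
t 28.88 pos [639.4 295.5  59.8] w 88.1 F [ 0.5  1.  -0.6] 
shift [-0.006  0.001  0.366] turn [-0.001  0.001 -0.   ]
```

View pics/w13.png

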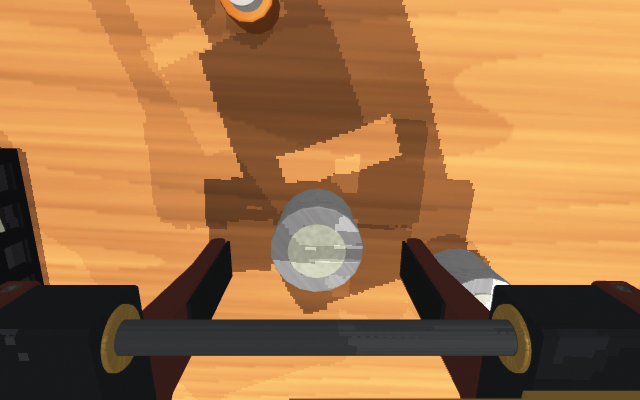

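>>> {"api": "move_arm", "payload": {"motion": [[[-0.005, 0, 0.2], [0, 0, 0]], [[-0.005, 0, 0.36], [0, 0, 0]], [[-0.005, 0, 0.36], [0, 0, 0]], [[-0.005, 0, 0.36], [0, 0, 0]], [[-0.005, 0, 0.36], [0, 0, 0]]]}}

```text
t: 29.5
ee_pos: [640.8, 296.5, 7.1]
orientation: [2.163, 2.276, 0.003]
ft_force: [-0.2, -0.3, 0.6]
width: 87.7
```

>>> {"api": "move_arm", "payload": {"motion": [[[0, 0, 0], [0, 0, 0]], [[0, 0, 0], [0, 0, 0]], [[0, 0, 0], [0, 0, 0]], [[0, 0, 0], [0, 0, 0]], [[0, 0, 0], [0, 0, 0]]], "gripper": 0.3}}

```text
t: 30.12
ee_pos: [640.0, 296.0, 5.8]
orientation: [2.164, 2.277, 0.001]
ft_force: [-0.4, -0.9, 1.5]
width: 51.4
```

>>> {"api": "move_arm", "payload": {"motion": [[[0, 0, -0.3], [0, 0, 0]], [[0, 0, -0.6], [0, 0, 0]], [[0, 0, -0.9], [0, 0, 0]], [[0, 0, -1], [0, 0, 0]], [[0, 0, -1], [0, 0, 0]]]}}

```text
t: 30.75
ee_pos: [640.1, 296.1, 156.0]
orientation: [2.164, 2.277, 0.002]
ft_force: [0.1, -0.1, -2.2]
width: 51.2
```

```bash
python3 -c "
from h import *
d=wcam(); cv2.imwrite('pics/w14.png',d['pixels'][:,:,::-1])
plan((472,-33.4,205),.05+np.pi/2)"
```

```text
t 30.8 pos [639.2 295.8 154.5] w 51.5 F [-1.   0.3 -1.7] 
shift [-2.135 -1.225 -0.335] turn [-0.001  0.001  0.001]
```

View pics/w14.png

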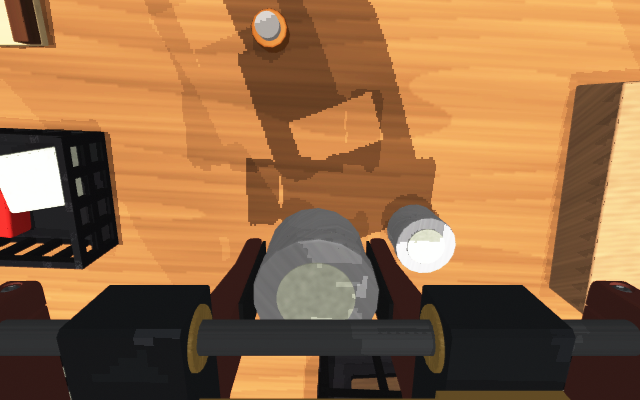

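>>> {"api": "move_arm", "payload": {"motion": [[[-0.2, -0.1, -0.2], [0, 0, 0]], [[-0.45, -0.25, -0.35], [0, 0, 0]], [[-0.75, -0.43, -0.36], [0, 0, 0]], [[-1, -0.58, -0.36], [0, 0, 0]], [[-1, -0.58, -0.36], [0, 0, 0]]]}}

```text
t: 31.42
ee_pos: [557.9, 139.4, 207.4]
orientation: [-2.165, -2.273, 0.007]
ft_force: [0.2, 0.8, -1.8]
width: 51.3
```

```bash
python3 -c "
from h import *
plan((472,-33.4,205),.05+np.pi/2)
d=ctrl.get_image('wrist'); M=np.array(d['mount']); K=np.array(d['camera_matrix'])
r=M[:3,:3]@np.linalg.solve(K,[316,294,1]); c=M[:3,3]; print(c+r*(-39-c[2])/r[2])"
```

```text
t 31.43 pos [557.9 139.4 207.4] w 51.3 F [ 0.2  0.8 -1.8] 
shift [-1.123 -0.628  0.02 ] turn [-0.004  0.001 -0.002]
[ -0.156785    -1.81369383 -39.        ]
```

>>> {"api": "move_arm", "payload": {"motion": [[[-0.25, -0.14, 0], [0, 0, 0]], [[-0.5, -0.28, 0], [0, 0, 0]], [[-0.75, -0.42, 0], [0, 0, 0]], [[-1, -0.57, 0], [0, 0, 0]], [[-1, -0.57, 0], [0, 0, 0]]]}}

```text
t: 32.1
ee_pos: [482.0, -13.3, 208.6]
orientation: [-2.166, -2.274, 0.002]
ft_force: [0.6, 0.5, -1.3]
width: 51.3
```

>>> {"api": "move_arm", "payload": {"motion": [[[-0.05, -0.03, 0.05], [0, 0, 0]], [[-0.1, -0.05, 0.1], [0, 0, 0]], [[-0.12, -0.055, 0.15], [0, 0, 0]], [[-0.12, -0.055, 0.15], [0, 0, 0]], [[-0.12, -0.055, 0.15], [0, 0, 0]]]}}

```text
t: 32.72
ee_pos: [475.8, -30.5, 187.2]
orientation: [2.164, 2.277, 0.001]
ft_force: [0.5, -0.2, -0.2]
width: 51.4
```

```bash
python3 -c "
from h import *
d=wcam(); cv2.imwrite('pics/w15.png',d['pixels'][:,:,::-1])
plan((472.5,-33.4,134),.05+np.pi/2)"
```

```text
t 32.77 pos [475.8 -30.5 187.4] w 51.3 F [-0.1  0.3 -2.1] 
shift [-0.018 -0.024  0.356] turn [0.001 0.    0.001]
```

View pics/w15.png

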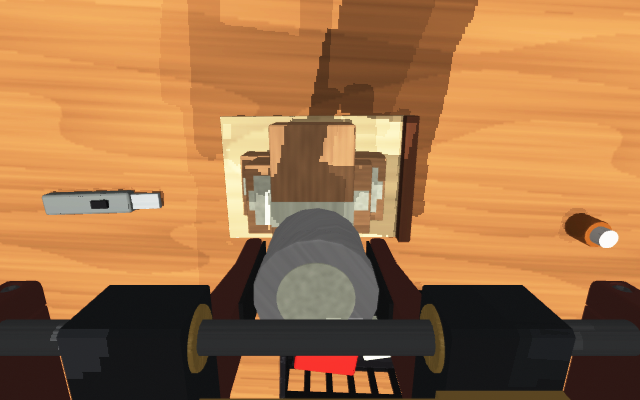

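```bash
python3 -c "
from h import *
d=wcam()
for u in(269,355): print(np.round(ray(d,u,124.5,126),1))
plan((473,-33.3,134),.05+np.pi/2)"
```

```text
[414.4 -63.7 126. ]
[411.6  -9.  126. ]
t 32.83 pos [475.9 -30.6 187.5] w 51.4 F [ 0.   0.6 -1.6] 
shift [-0.017 -0.02   0.356] turn [0.001 0.    0.001]
```

>>> {"api": "move_arm", "payload": {"motion": [[[-0.017, -0.015, 0.15], [0.001, 0, 0]], [[-0.017, -0.015, 0.28], [0.001, 0, 0]], [[-0.017, -0.015, 0.35], [0.001, 0, 0]], [[-0.017, -0.015, 0.35], [0.001, 0, 0]], [[-0.017, -0.015, 0.35], [0.001, 0, 0]]]}}

```text
t: 33.45
ee_pos: [474.0, -33.4, 135.3]
orientation: [2.164, 2.277, 0.0]
ft_force: [-0.3, -0.2, -1.4]
width: 51.5
```

```bash
python3 -c "
from h import *
plan((473.5,-33.3,131.7),.05+np.pi/2)"
```

```text
t 33.45 pos [474.  -33.4 135.3] w 51.5 F [-0.3 -0.2 -1.4] 
shift [ 0.001 -0.003  0.024] turn [0.001 0.    0.001]
```

>>> {"api": "move_arm", "payload": {"motion": [[[0, -0.003, 0.008], [0, 0, 0]], [[0, -0.003, 0.014], [0, 0, 0]], [[0, -0.003, 0.018], [0, 0, 0]], [[0, -0.003, 0.018], [0, 0, 0]], [[0, -0.003, 0.018], [0, 0, 0]]]}}

```text
t: 34.08
ee_pos: [473.0, -33.4, 132.0]
orientation: [-2.164, -2.277, 0.001]
ft_force: [-0.8, 0.3, -0.6]
width: 51.2
```

```bash
python3 -c "
from h import *
plan((473.5,-33.3,131.7),.05+np.pi/2)"
```

```text
t 34.08 pos [473.  -33.4 132. ] w 51.2 F [-0.8  0.3 -0.6] 
shift [0.001 0.003 0.002] turn [-0.    -0.     0.001]
```

>>> {"api": "move_arm", "payload": {"motion": [[[0, 0, 0.003], [0, 0, 0]], [[0, 0, 0.006], [0, 0, 0]], [[0, 0, 0.006], [0, 0, 0]], [[0, 0, 0.006], [0, 0, 0]], [[0, 0, 0.006], [0, 0, 0]]]}}

```text
t: 34.7
ee_pos: [473.4, -33.4, 131.9]
orientation: [2.164, 2.277, 0.0]
ft_force: [-2.1, 0.5, 8.4]
width: 51.3
```

Contact. Release and rise.

>>> {"api": "move_arm", "payload": {"motion": [[[0, 0, 0], [0, 0, 0]], [[0, 0, 0], [0, 0, 0]], [[0, 0, 0], [0, 0, 0]], [[0, 0, 0], [0, 0, 0]], [[0, 0, 0], [0, 0, 0]]], "gripper": 1.0}}

```text
t: 35.33
ee_pos: [473.0, -33.4, 131.1]
orientation: [-2.164, -2.277, 0.001]
ft_force: [0.1, -0.6, 0.2]
width: 87.7
```

>>> {"api": "move_arm", "payload": {"motion": [[[0, 0, -0.1], [0, 0, 0]], [[0, 0, -0.3], [0, 0, 0]], [[0, 0, -0.6], [0, 0, 0]], [[0, 0, -0.8], [0, 0, 0]], [[0, 0, -0.8], [0, 0, 0]]]}}

```text
t: 35.95
ee_pos: [474.7, -33.5, 254.3]
orientation: [2.161, 2.274, 0.005]
ft_force: [-0.4, 0.2, -0.3]
width: 87.8
```

```bash
python3 -c "
from h import *
d=wcam(); cv2.imwrite('pics/w16.png',d['pixels'][:,:,::-1])
plan((473.5,-33.3,131.7),.05+np.pi/2)"
```

```text
t 36.0 pos [473.6 -33.4 252.5] w 87.9 F [-0.2 -0.8 -1.2] 
shift [ 0.001 -0.003  0.805] turn [0.002 0.    0.001]
```

View pics/w16.png

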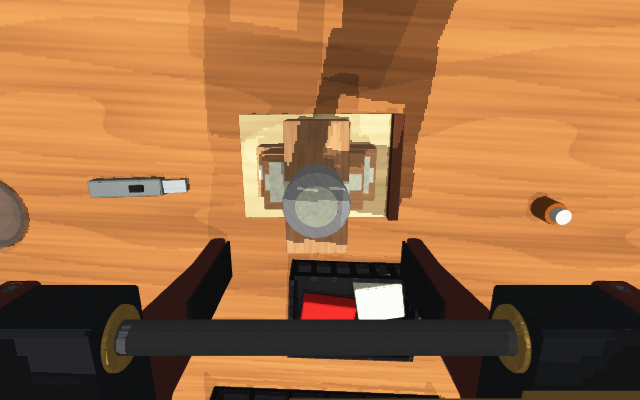

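```bash
python3 -c "
from h import *
d=wcam()
print('tin',np.round(ray(d,317,204.5,171),1))
ob=[(-28,60,126),(28,60,126),(28,-60,126),(-28,-60,126)]
print('flat',fit(d,ob,[(283.5,120),(350.5,119),(348,252),(287,252)],(472,-34,1.62)))
print('deck',fit(d,[(62,-87,14),(62,87,14),(-62,87,14),(-62,-87,14)][::-1],[(238.5,115),(391,114),(388,218),(246,217)],(471,-36,.05)))
s=img('scene','s16.png')
im=cv2.imread('pics/s16.png')[150:280,220:420]; cv2.imwrite('pics/s16c.png',cv2.resize(im,(800,520),interpolation=cv2.INTER_CUBIC))
c,sn=np.cos(.053),np.sin(.053)
for n in['sample_bottle_c','carton_knife_c','tape_roll_c','tin_c','flat_carton_c']: print(n,[np.round(r['location'],0).tolist() for r in ctrl.pinpoint('scene',n)[:2]])
"
```

```text
tin [469.7 -32.9 171. ]
flat (array([469.739, -32.536,   1.627]), array([-0.8, -1.2,  0.7, -0.6,  0.1,  1. ,  0. ,  1.3]))
deck (array([ 4.71879e+02, -3.36470e+01,  5.80000e-02]), array([ 0.1, -0.2,  1.3, -0.4, -1.3, -0.6, -0.2,  1.4]))
sample_bottle_c [[512.0, 251.0, 26.0], [510.0, -264.0, 8.0]]
carton_knife_c [[507.0, -263.0, 6.0]]
tape_roll_c [[552.0, -450.0, 28.0]]
tin_c [[472.0, -29.0, 150.0], [678.0, 389.0, 23.0]]
flat_carton_c [[474.0, -30.0, 151.0], [467.0, -32.0, 108.0]]
```

View pics/s16c.png

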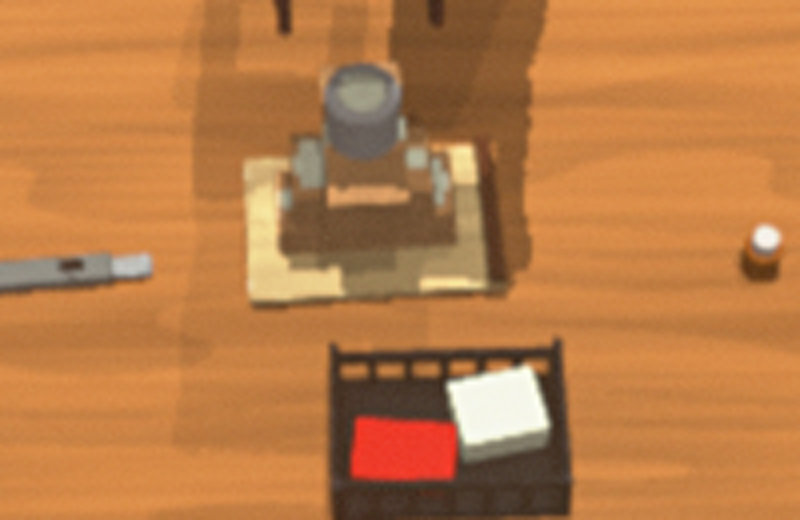

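The stack stands on the skid, rail to its right. The tin is upright on the crosswise flat carton, and the bystanders are unmoved. All offsets are within about 3 mm, so I'm handing it in.

```bash
python3 -c "
from h import *
print(ctrl.close_job())"
```

```text
the job is handed in; nothing more can be done
None
```

The stack is built on the skid and handed in at about 36 s of the 93 s allowed. It is the long tapered carton with its thick end to the rail, the short one head to tail on it, the flat carton crosswise, and the right tin (nearest the base) upright on top. Handing in gave no verdict, so the result rests on my own checks.

- **Centring:** In the wrist pictures every piece came out within about 3 mm of the one below and of the deck middle. The limit is 12 mm.
- **Turn:** Yaw was within 0.01 rad of target for the three cartons. The limit is 0.14 rad.
- **Seating:** The short carton, flat carton and tin each met the piece below within about 1 mm of the computed height, at 7–8 N, before I let go. The long carton was let go at deck height with no clear contact force. Its height was not measured on its own.
- **Level and upright:** I judged these only by eye from the last pictures, which show the flat carton level and the tin upright.
- **Bystanders:** In the last scene picture the bottle, knife and tape roll lie within about 5 mm of where they started, which is about the detector's error.
- **Disagreements:** The estimates of the deck's middle in x ran from 470.6 mm (top camera) to about 475 mm (one wrist view). I aimed at about 472 mm. The network's last reading of the tin was about 4 mm from mine.

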